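# Move a mould carrier over the end stop and park it against the sprung stop

## Task

Lift the carrier with the blue grip off its rail, over the red end stop, hang it on the green-ended start of the next rail, and slide it along that rail until it has pushed the red plunger fully home, then let go and leave it parked there. Do it gently, never forcing it against either rail or its stops with 25 N or more, and leave the orange carrier and the other things on the bench where they are.

Things in the scene. Friction and masses are not known exactly. Their poses are not given: they have to be found in the camera images.
- carrier: mould carrier with blue grip, 0.45 kg: inverted-U steel saddle 56 mm long (x, along the rail), slot 16 mm wide and 36 mm deep, flaring to a mouth 48 mm below the origin; aluminium mould halves on its sides (50 mm wide in all). Origin: middle of the slot's roof, which rests on the rail; z up
- carrier_grip (a point): middle of the blue carrier's upright grip block, 50 mm above the carrier's origin. The block is 30 mm along the rail, 14 mm across it (grip it across) and reaches from 24 to 70 mm above the carrier's origin
- spare: the same carrier with an orange grip, hanging farther back on the first rail; leave it alone
- rail_a: first rail: aluminium flat bar 10 mm thick, 24 mm high, 220 mm long along its x axis, top 150 mm above the table, on rubber mounts (1 mm per 6 N), two thin posts and a grey base 100 mm wide; a red stop 15 mm high and 8 mm long stands on its top at each end. Origin: on the table under the rail's middle; x points along the rail towards the second rail
- a_stop (a point): top centre of the red end stop at the end of the first rail nearest the second rail
- rail_b: second rail: the same bar and mounts, 260 mm long along its x axis, top 150 mm above the table, no stop at its start (green end). Origin: on the table under its middle; x points along the rail away from the first rail. Out of line with the first rail by up to 40 mm and 0.15 rad. A collar with yellow buffer and red plunger is clamped somewhere on its far part
- b_entry (a point): centre of the rail's top at the green start end of the second rail, axes as the rail. Room to hang the carrier: its middle 30 to 70 mm along from here. The free plunger's face stands 110 to 195 mm from here: where is not reported and must be felt or seen
- plunger (a joint): red plunger, a 20 mm disc centred 12 mm above the rail's top, facing the green end: metres pushed in along the rail, 0 free, 0.012 fully home. Light spring (0.5 N, 1.2 N at home): the parked carrier's friction holds it in. Past home the yellow buffer resists with 3 N at once and 5 N per mm more, for 12 mm: the rise of the pushing force tells it is home
- mould: closed aluminium mould block 70 x 60 x 43 mm, origin under its centre; leave alone
- beaker: white plastic beaker 68 mm wide, 85 mm high, origin under its centre; leave alone
- driver: yellow-handled screwdriver lying on the bench; leave alone
- spanner: steel spanner lying on the bench; leave alone
- tray: small open black tray 110 x 90 x 30 mm, origin under its centre; leave alone
There are look-alikes about, which are no part of the job. What is shaped like the carrier but turquoise or yellow is not meant. What is shaped like the rail_a but pink is not meant.

How it is judged (in metres and radians):
On the way, in this order (a step that is already met when the one before it is completed fails the run):
1. the carrier with the blue grip is lifted clear of the first rail, higher than the end stop (z of carrier in the frame of rail_a above 0.167 m), for 0.1 s.
2. the carrier hangs on the start of the second rail (its middle at most 85 mm from the green end), with the plunger still free (y of carrier in the frame of rail_b between -0.005 and 0.005 m and z of carrier in the frame of rail_b between 0.146 and 0.154 m and angle between the x axis of carrier and the x axis of rail_b, either way round below 0.15 rad and angle between carrier's own z axis and vertical below 0.1 rad and x of carrier in the frame of rail_b between -0.125 and -0.045 m and contact force between carrier and rail_b above 0.8 N and value of joint plunger below 0.002 m), for 0.1 s.
At the end, for the whole second after the job is handed in: the blue-gripped carrier hangs on the second rail (within 4 mm in height and 5 mm sideways, within 0.15 rad of the rail's line, within 0.1 rad of upright), released and at rest, holding the plunger at least 10 of its 12 mm in (y of carrier in the frame of rail_b between -0.005 and 0.005 m and z of carrier in the frame of rail_b between 0.146 and 0.154 m and angle between the x axis of carrier and the x axis of rail_b, either way round below 0.15 rad and angle between carrier's own z axis and vertical below 0.1 rad and value of joint plunger above 0.01 m and linear speed of carrier below 0.01 m/s and contact force between carrier and the fingers below 0.1 N); the robot touches nothing.
It fails at once if the carrier is forced against the first rail or its stop with 25 N or more (contact force between carrier and rail_a above 25 N).
It fails at once if the carrier is forced against the second rail, its plunger or buffer with 25 N or more (contact force between carrier and rail_b above 25 N).
It fails at once if the orange carrier is moved by more than 15 mm (distance of spare from where it was at the start of the episode above 0.015 m).
It fails at once if another thing on the bench (mould, beaker, screwdriver, spanner, tray) is moved by more than 15 mm (distance of any of mould, beaker, driver, spanner, tray from where it was at the start of the episode above 0.015 m).
It also fails if it takes over 51 s, if anything falls off the work surface, if the arm or the gripper's body presses on something with over 40 N, if the wrist force passes 120 N, or if a joint passes its speed limit or range.

## Robot

A 6-joint arm with a two-finger parallel gripper is mounted at the origin on the work surface. World frame = base frame: x ahead of the robot, y to its left, z up, the work surface at z = 0. Lengths are in mm, angles in rad, forces in N, time in s.
With the tool pointing down it reaches from about 300 to 750 mm from the base axis. Payload 8.5 kg.
Tool frame: the origin (TCP) lies midway between the tips of the shut fingers; the grasp point (between the pads) lies 19 mm behind it; z points along the fingers, y is the line along which they close (so a half turn about z gives the same grasp; the last joint's range is limited). The gripper opens to 85 mm and grips with 20 to 120 N. Pads are 22 mm wide; open, the fingers measure 114 mm over their backs; the gripper's body (76 mm by 85 mm) begins 54 mm behind the grasp point. The pads swing forward as they close: fully open they stand 13 mm farther back than shut.
Start: joints at [0.948, 0.381, 1.297, -0, 1.464, -0.215], TCP at [218.115, 504.883, 231.322] pointing down, gripper open.
Joint ranges: [-3.11, 3.11], [-0.89, 2.33], [0.22, 2.48], [-1.42, 4.56], [0.17, 2.85], [-2.88, 2.88]. Speed limits (rad/s): [2.39, 2.39, 3.14, 3.14, 3.14, 3.14].

## Interface

Orientations are given as a rotation vector (axis times angle).
In Python, from plant import ctrl, camera gives the robot as it stands.
- The arm moves only by the tool arm_command, never from a script. Its argument "targets" is one flat list of numbers, 4 for each row, row after row: the shift along the world's x, y, z as a fraction of full scale, then the turn about the world's z as a fraction of full scale. In form: [x, y, z, roll, x, y, z, roll, ...]. A call has 1 to 8 rows; each row is the pose to reach, as a shift and turn from the pose commanded when the call began; what a row does not reach only later rows make up. Full scale, the value 1, is 0.5 m for a shift and pi/2 rad for a turn. A row lasts 1/10 s, in which the tool goes at most 50 mm and 8.59 degrees, less where a joint would pass 70% of its speed; a pose out of reach is approached as far as the arm can. A call with a number of a shift or a turn outside -1 to 1 is refused whole. A call with a gripper value outside its range is refused whole. "hand" is the gripper command: -1 is fully open, 1 is shut, values between are in proportion, set as the call begins (left out, the last holds). The fingers move at their own pace and stop on an object; "grip_force" is the grip in N (left out, the last holds). Time passes only in rows, so rows that repeat a pose let the fingers close. It gives the time, the measured TCP pose, the force, the opening and the grip force at its end, in the units of the state.
- ctrl.get_obs(): the state, without advancing time (a new reading comes with each control period).
- camera(name): name is "scene" or "top" or "wrist"; returns a dict with "color" (420x560x3 uint8, red, green, blue), "range_z" (420x560 float32, mm along the optical axis (not along the pixel's ray), 0 where there is no reading), "mtx" (3x3 intrinsics, pixels), "distortion" ([k1, k2, p1, p2, k3] as OpenCV has them; the pictures are not rectified), "pose" (4x4, takes a point from camera to world coordinates). Camera axes: x right, y down, z forward; pixel columns grow to the right and rows downward; lengths in mm; the calibration is good to about 2 mm. A picture is of the moment at which its call begins.
- ctrl.finish_job(): hands the job in; it is judged then, once.
The state is a dict: "clock": time; "joints": joint angles; "dq": joint speeds; "joint_torque": joint torques, N m; "ee_pos": TCP position; "orientation": TCP orientation; "ft_force": force on the tool from outside, world axes, zero at the start; "wrist_torque": the same for the moment, N m; "finger_gap": opening from 0.0 (shut) to 1.0 (fully open); "finger_force": force on a finger pad.
Only numpy, scipy, OpenCV 4.12 (cv2) and the standard library are available. Lean on these libraries where they do the work, as an engineer would, in place of code of your own. Each camera call takes 0.05 s, during which the arm holds its last target. There are 200 camera calls.

## Working session

There is one attempt and no reset: what is moved stays moved. The work goes in short steps, Python scripts to look and compute and a tool call to move; the robot and the scene stay as the last step left them, time stands still between calls to the robot, and variables do not carry over. Pictures are saved under pics/ and viewed, at most 10 in all, crops included, and the job is handed in when it is done.

Besides the shell and the picture viewer there is one more tool, called after "Emit:" in YAML: its name, and indented under it one key for each argument. arm_command: Moves the arm, as the interface text tells. Its arguments: {"type":"object","properties":{"targets":{"type":"array"},"hand":{"type":"number"},"grip_force":{"type":"number"}},"required":["targets"]}

```bash
mkdir -p pics; cat > h.py <<'E'
import numpy as np, cv2, pickle
from plant import ctrl, camera
def grab(names):
    d={n:camera(n) for n in names}
    pickle.dump(d,open('cams.pkl','wb')); return d
def load(): return pickle.load(open('cams.pkl','rb'))
def pts(c):
    "world xyz per pixel from range"
    h,w=c['range_z'].shape
    u,v=np.meshgrid(np.arange(w),np.arange(h))
    p=cv2.undistortPoints(np.stack([u,v],-1).reshape(-1,1,2).astype(np.float64),c['mtx'],c['distortion']).reshape(h,w,2)
    z=c['range_z'][...,None].astype(float)
    P=np.concatenate([p*z,z],-1)
    return P@c['pose'][:3,:3].T+c['pose'][:3,3]
E
python3 - <<'E'
from h import *
d=grab(['scene','top'])
for n in d: 
    cv2.imwrite(f'pics/{n}0.png',cv2.resize(d[n]['color'][:,:,::-1],(784,588))); print(n,d[n]['pose'].round(2).tolist(),(d[n]['range_z']>0).mean())
print(ctrl.get_obs())
E
```

```text
scene [[-0.74, 0.44, -0.51, 913.92], [0.67, 0.49, -0.56, 565.69], [0.0, -0.76, -0.66, 720.0], [0.0, 0.0, 0.0, 1.0]] 0.9958928571428571
top [[-0.02, -0.99, 0.14, 308.47], [-1.0, 0.02, -0.0, 73.07], [-0.0, -0.14, -0.99, 1430.89], [0.0, 0.0, 0.0, 1.0]] 0.9958460884353741
{'clock': 0.1, 'joints': array([ 9.47692345e-01,  3.81147377e-01,  1.29813933e+00, -1.77708574e-05,
        1.46358970e+00, -2.15271579e-01]), 'dq': array([ 0.00186191, -0.00162546, -0.00356011, -0.00021529,  0.00017595,
       -0.0005114 ]), 'joint_torque': array([ 2.75390659e-03, -4.49218762e+01, -2.31657904e+01, -2.08423839e-04,
        3.65376240e-03,  2.57083025e-05]), 'ee_pos': array([217.98429332, 504.68653169, 230.77883667]), 'orientation': array([-6.36085563e-01, -3.07600630e+00,  1.85292380e-03]), 'ft_force': array([-3.20497015e-01,  2.77906650e-04, -6.17350439e-01]), 'wrist_torque': array([ 0.02289372, -0.01438423, -0.02058498]), 'finger_force': 0.0, 'finger_gap': 1.0032128757374532}
```

View pics/scene0.png

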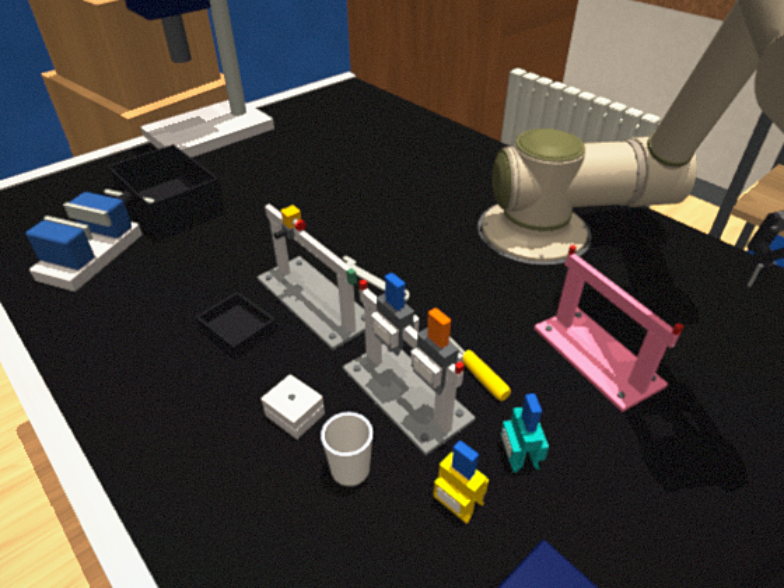

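View pics/top0.png

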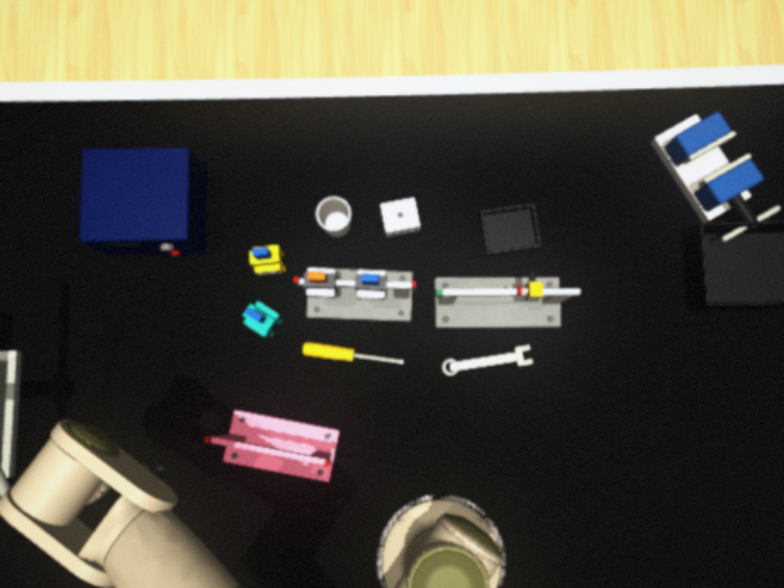

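The scene picture shows the grey first rail with the blue-gripped carrier at (395,290) and the orange one at (437,330). The top view has blue at (370,278), orange at (318,276), the near red stop at (414,284), the green start at (438,293), and the plunger and buffer at (519–536,291).

Three things have a blue grip in the top view: (370,278) is a steel/aluminium carrier on the grey rail, (262,253) has a yellow body and (255,315) a turquoise body. Only the first fits the description. I'll confirm it in a crop while measuring.

```bash
cat > m.py <<'E'
from h import *
d=load()
s=560/784
def show(c,n,box):
    x0,y0,x1,y1=[int(k*s) for k in box]
    cv2.imwrite(n,cv2.resize(c['color'][y0:y1,x0:x1,::-1],None,fx=4,fy=4,interpolation=cv2.INTER_CUBIC)[:600,:800])
R={'top':(230,220,600,400),'scene':(250,190,480,460)}
show(d['top'],'pics/crop1.png',(285,240,480,340))
for n,b in R.items():
    c=d[n];P=pts(c);hsv=cv2.cvtColor(c['color'],cv2.COLOR_RGB2HSV);H,S,V=[hsv[...,i].astype(int) for i in range(3)]
    box=np.zeros(H.shape,bool);x0,y0,x1,y1=[int(k*s) for k in b];box[y0:y1,x0:x1]=1
    for nm,m in {'blue':(H>100)&(H<125)&(S>130)&(V>60),'orange':(H>5)&(H<17)&(S>150)&(V>80),'red':((H<4)|(H>174))&(S>140)&(V>60),'green':(H>60)&(H<88)&(S>70)&(V>40),'yellow':(H>20)&(H<32)&(S>140)&(V>90)}.items():
        k,l,st,ce=cv2.connectedComponentsWithStats((m&box).astype(np.uint8))
        for i in range(1,k):
            if st[i,4]<6: continue
            q=P[l==i]; 
            zt=np.percentile(q[:,2],90); t=q[q[:,2]>zt-6]
            print(n,nm,(ce[i]/s).round(),st[i,4],'med',np.median(q,0).round(1),'top',np.median(t,0).round(1),'rng',np.ptp(t[:,:2],axis=0).round())
    # rail tops
    z=P[...,2]; wh=(z>143)&(z<156)&box&(S<60)&(V>110)
    for nm,y0,y1 in [('A',None,None)]:
        k,l,st,ce=cv2.connectedComponentsWithStats(wh.astype(np.uint8))
        for i in range(1,k):
            if st[i,4]<15: continue
            q=P[l==i]; vx,vy,x,y=cv2.fitLine(q[:,:2].astype(np.float32),cv2.DIST_HUBER,0,.01,.01).ravel()
            print(n,'rail',(ce[i]/s).round(),st[i,4],q.mean(0).round(1),'ang',np.degrees(np.arctan2(vy,vx)).round(2),'y',q[:,1].min().round(),q[:,1].max().round())
E
python3 m.py
```

```text
top blue [260. 252.] 65 med [584.7 324.8 116.5] top [586.7 327.1 117.8] rng [13. 28.]
top blue [369. 279.] 78 med [512.9 117.6 217.8] top [513.9 118.7 218.7] rng [13. 27.]
top blue [255. 314.] 58 med [467.7 335.4 117.5] top [466.7 334.7 118.1] rng [21. 28.]
top orange [317. 279.] 33 med [514.7 209.3 215.7] top [515.  210.4 216.5] rng [13. 29.]
top red [295. 279.] 21 med [526.9 255.3 161.9] top [523.7 252.9 163.9] rng [9. 5.]
top red [414. 284.] 16 med [522.8  38.1  80.6] top [507.5  39.1 163.7] rng [7. 3.]
top red [519. 289.] 17 med [ 496.  -148.1  168.2] top [ 494.  -148.1  168.9] rng [13.  5.]
top green [439. 292.] 20 med [496.7  -6.6 147. ] top [495.6  -6.5 151.7] rng [8. 8.]
top green [264. 319.] 265 med [467.9 326.   45.3] top [460.2 318.6  72.1] rng [182. 289.]
top yellow [268. 261.] 291 med [575.8 316.1  52.6] top [581.4 311.1  71.7] rng [30. 55.]
top yellow [535. 289.] 106 med [ 493.3 -174.2  178.3] top [ 492.7 -174.2  178.8] rng [23. 24.]
top yellow [327. 351.] 385 med [402.2 210.5  20.9] top [401.9 210.4  23.3] rng [108. 184.]
top rail [323. 270.] 48 [541.7 204.7 148.7] ang
[... 1294 characters left out ...]
21.5] top [402.4 181.4  23.9] rng [524. 402.]
scene yellow [448. 456.] 20 med [584.2 301.6  74.5] top [585.3 303.   74.8] rng [11.  6.]
scene rail [274. 212.] 58 [ 495.8 -230.7  149.3] ang 84.22 y -257.0 -200.0
scene rail [323. 250.] 203 [497.8 -79.9 149.7] ang 89.83 y -163.0 -9.0
scene rail [369. 296.] 70 [514.2  60.2 149.3] ang 82.72 y 43.0 81.0
scene rail [384. 324.] 156 [536.4 121.  149.1] ang 85.41 y 93.0 145.0
scene rail [415. 320.] 17 [497.4 144.4 149.4] ang 36.68 y 137.0 149.0
scene rail [411. 332.] 66 [519.5 158.1 149.5] ang 71.68 y 146.0 173.0
scene rail [426. 362.] 191 [542.1 212.8 149.3] ang 87.52 y 186.0 237.0
scene rail [454. 371.] 49 [526.2 248.7 148.9] ang 83.68 y 237.0 260.0
```

View pics/crop1.png

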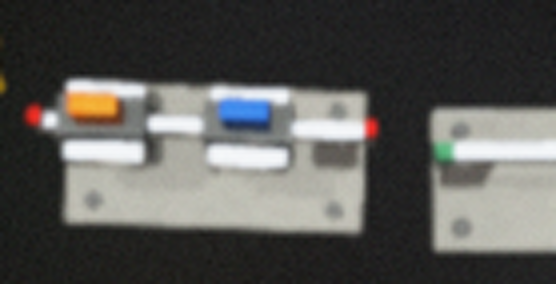

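The crop confirms it: the blue grip at (245,111) sits on a steel saddle with aluminium halves, on the grey rail. Measured so far (mm):
- **Grip:** about (515.5, 119), top at z 220, as expected for 150 + 70.
- **Near stop:** z 164.5, against 165 nominal.
- **Rail A yaw:** about -3.8° from -y.

Approaching now.

Emit:
arm_command:
  targets: [0.06,-0.07,0.06,-0.09,0.12,-0.15,0.09,-0.18,0.18,-0.23,0.1,-0.27,0.24,-0.31,0.1,-0.36,0.3,-0.39,0.1,-0.45,0.36,-0.47,0.1,-0.54,0.42,-0.55,0.1,-0.63,0.48,-0.63,0.1,-0.71]
  hand: -1

```text
clock: 0.9
ee_pos: [454.6, 193.6, 281.2]
orientation: [-2.174, -2.267, 0.0]
ft_force: [0.5, 1.1, 0.8]
finger_gap: 1.002
finger_force: 0.0
```

Emit:
arm_command:
  targets: [0.06,-0.07,0,-0.07,0.115,-0.14,-0.01,-0.07,0.115,-0.14,-0.01,-0.07,0.115,-0.14,-0.01,-0.07]

```text
clock: 1.3
ee_pos: [511.5, 124.9, 275.6]
orientation: [-2.29, -2.149, 0.002]
ft_force: [-0.8, 0.2, -0.5]
finger_gap: 0.998
finger_force: 0.0
```

```bash
python3 - <<'E'
from h import *
from scipy.spatial.transform import Rotation as R
d=grab(['wrist']);c=d['wrist']
cv2.imwrite('pics/w1.png',c['color'][:,:,::-1])
o=ctrl.get_obs();M=R.from_rotvec(o['orientation']).as_matrix()
print(o['clock'],o['ee_pos'].round(1),'yaw tool y',np.degrees(np.arctan2(M[1,1],M[0,1])),M[:,2].round(3),o['joints'].round(2))
P=pts(c);hsv=cv2.cvtColor(c['color'],cv2.COLOR_RGB2HSV);H,S,V=[hsv[...,i].astype(int) for i in range(3)]
for nm,m in {'blue':(H>100)&(H<125)&(S>130)&(V>60),'red':((H<4)|(H>174))&(S>140)&(V>60),'green':(H>60)&(H<88)&(S>70)&(V>40)}.items():
    k,l,st,ce=cv2.connectedComponentsWithStats(m.astype(np.uint8))
    for i in range(1,k):
        if st[i,4]<60: continue
        q=P[l==i];zt=np.percentile(q[:,2],90);t=q[q[:,2]>zt-4]
        (r)=cv2.minAreaRect(t[:,:2].astype(np.float32))
        print(nm,ce[i].round(),st[i,4],zt.round(1),r)
z=P[...,2]; wh=(z>144)&(z<155)&(S<60)&(V>90)
k,l,st,ce=cv2.connectedComponentsWithStats(wh.astype(np.uint8))
for i in range(1,k):
    if st[i,4]>200:
        q=P[l==i];print('rail',ce[i].round(),st[i,4],np.median(q[:,2]),cv2.minAreaRect(q[:,:2].astype(np.float32)))
E
```

```text
1.35 [511.  125.8 276.1] yaw tool y -3.5692518538877547 [-0.001  0.    -1.   ] [0.02 0.31 1.27 0.   1.56 0.08]
blue [286. 227.] 1111 220.9 ((518.1142578125, 147.962646484375), (86.15780639648438, 12.877817153930664), 86.35112762451172)
red [285.  38.] 111 165.3 ((524.39794921875, 253.230224609375), (7.3340888023376465, 9.624168395996094), 87.59449005126953)
red [285. 290.] 109 165.8 ((511.693115234375, 42.35962677001953), (8.047147750854492, 8.999763488769531), 86.45109558105469)
green [222.  12.] 280 63.2 ((491.4946594238281, 253.67311096191406), (11.111679077148438, 133.50135803222656), 26.073989868164062)
green [274. 325.] 236 151.2 ((498.2806091308594, -5.70439338684082), (13.998188972473145, 9.894148826599121), 86.37957000732422)
rail [261.  96.] 900 150.16598284111825 ((501.9301452636719, 212.57606506347656), (49.47642135620117, 11.837617874145508), 86.93836212158203)
rail [310.  96.] 815 150.12886569219853 ((542.0047607421875, 209.67987060546875), (48.650421142578125, 11.058414459228516), 86.27078247070312)
rail [285. 155.] 515 150.1599272198202 ((518.7080078125, 164.3774871826172), (35.109134674072266, 9.379549026489258), 86.37577056884766)
rail [263. 206.] 722 150.30657865578712 ((496.5245666503906, 120.54269409179688), (49.87199401855469, 11.909996032714844), 85.8599853515625)
rail [307. 206.] 651 150.3000822737588 ((536.3629150390625, 117.90386962890625), (50.254940032958984, 10.463708877563477), 87.70809173583984)
rail [285. 269.] 291 150.50359704484487 ((512.5657958984375, 60.032196044921875), (29.305828094482422, 9.197071075439453), 84.95311737060547)
```

View pics/w1.png

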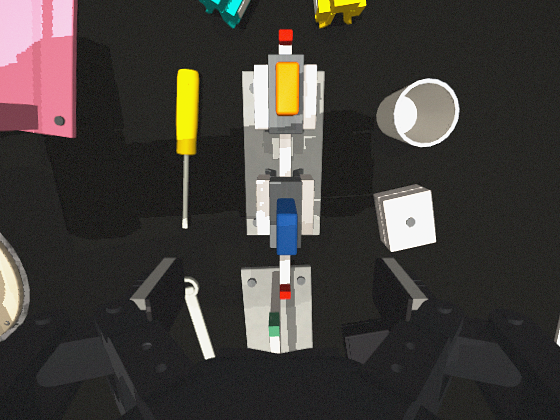

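The wrist view shows the blue grip at (286,227), the near stop at (285,290) and the green end at (274,325). The stops lie 211 mm apart (212 expected), with the rail at 3.45°. The grip is centred at about (516.4, 119.2). Descending to grasp.

Emit:
arm_command:
  targets: [0.002,-0.001,0,0,0.002,-0.001,0,0,0.002,-0.001,-0.05,0,0.002,-0.001,-0.1,0,0.002,-0.001,-0.14,0,0.002,-0.001,-0.17,0,0.002,-0.001,-0.186,0,0.002,-0.001,-0.186,0]

```text
clock: 2.15
ee_pos: [511.9, 125.5, 182.8]
orientation: [-2.288, -2.152, 0.002]
ft_force: [-0.4, 0.4, 0.0]
finger_gap: 0.998
finger_force: 0.0
```

Emit:
arm_command:
  targets: [0,0,0,0,0,0,0,0,0,0,0,0,0,0,0,0,0,0,0,0,0,0,0,0]
  hand: 0.5
  grip_force: 40

```text
clock: 2.75
ee_pos: [512.6, 125.0, 183.5]
orientation: [2.289, 2.151, 0.001]
ft_force: [1.1, -0.6, 0.0]
finger_gap: 0.251
finger_force: 0.4
```

Emit:
arm_command:
  targets: [0.008,-0.012,0,0,0.008,-0.012,0,0,0.008,-0.012,0,0,0.008,-0.012,0,0]
  hand: 0.4

```text
clock: 3.15
ee_pos: [516.3, 119.0, 183.2]
orientation: [-2.289, -2.151, 0.0]
ft_force: [-0.3, 0.5, -0.1]
finger_gap: 0.305
finger_force: 0.0
```

Emit:
arm_command:
  targets: [0,0,0,0,0,0,0,0,0,0,0,0,0,0,0,0,0,0,0,0,0,0,0,0]
  hand: 1
  grip_force: 40

```text
clock: 3.75
ee_pos: [516.3, 119.1, 183.3]
orientation: [-2.289, -2.151, 0.0]
ft_force: [0.4, -1.0, 0.7]
finger_gap: 0.159
finger_force: 42.4
```

Emit:
arm_command:
  targets: [0,0,0,0,0,0,0.02,0,0,0,0.04,0,0,0,0.07,0,0,0,0.1,0,0,0,0.13,0,0,0,0.16,0,0,0,0.18,0]
  grip_force: 70

```text
clock: 4.55
ee_pos: [516.5, 119.0, 274.9]
orientation: [2.289, 2.151, 0.002]
ft_force: [-0.3, 0.0, -5.3]
finger_gap: 0.152
finger_force: 69.4
```

Emit:
arm_command:
  targets: [0,0,0,0,0,0,0,0,0,0,0,0]

```text
clock: 4.85
ee_pos: [516.1, 119.0, 272.5]
orientation: [-2.289, -2.15, 0.002]
ft_force: [-0.6, -0.1, -4.9]
finger_gap: 0.152
finger_force: 69.3
```

```bash
cat > m2.py <<'E'
from h import *
import sys
from scipy.spatial.transform import Rotation as R
d=grab(['wrist','scene','top']);c=d['wrist']
o=ctrl.get_obs();M=R.from_rotvec(o['orientation']).as_matrix()
print(o['clock'],o['ee_pos'].round(1),'yaw',np.degrees(np.arctan2(M[1,1],M[0,1])).round(2),o['ft_force'].round(1))
im=np.hstack([c['color'][100:,100:460],d['scene']['color'][100:380,200:400].repeat(1,0)[:,:] if 0 else cv2.resize(d['scene']['color'][120:320,170:370],(320,320))])[:,:,::-1]
cv2.imwrite(sys.argv[1],im)
for n in d:
    c=d[n];P=pts(c);hsv=cv2.cvtColor(c['color'],cv2.COLOR_RGB2HSV);H,S,V=[hsv[...,i].astype(int) for i in range(3)];z=P[...,2]
    B=(P[...,0]>460)&(P[...,0]<560)&(P[...,1]<300)&(P[...,1]>-300)
    for nm,m in {'blue':(H>100)&(H<125)&(S>130)&(V>60)&(z>200),'red':((H<4)|(H>174))&(S>140)&(V>60),'green':(H>60)&(H<88)&(S>70)&(V>40)&(z>145),'rail':(z>144)&(z<155)&(S<60)&(V>90)}.items():
        k,l,st,ce=cv2.connectedComponentsWithStats((m&B).astype(np.uint8))
        for i in range(1,k):
            if st[i,4]<(15 if n!='wrist' else 60): continue
            q=P[l==i]
            if nm=='rail':
                vx,vy,x,y=cv2.fitLine(q[:,:2].astype(np.float32),cv2.DIST_HUBER,0,.01,.01).ravel()
                print(n,nm,ce[i].round(),st[i,4],q.mean(0).round(1),'ang',np.degrees(np.arctan(vx/vy)).round(2)); continue
            zt=np.percentile(q[:,2],90);t=q[q[:,2]>zt-4]
            (r)=cv2.minAreaRect(t[:,:2].astype(np.float32))
            print(n,nm,ce[i].round(),st[i,4],zt.round(1),np.round(r[0],1),np.round(r[1],1),round(r[2],1))
E
python3 m2.py pics/w2.png
```

```text
5.0 [516.2 119.  272.8] yaw -3.57 [ 0.7  0.9 -4.6]
wrist blue [278. 283.] 3555 309.9 [517.9 144.9] [81.2 13.9] 85.4
wrist red [279.  28.] 101 165.5 [524.1 253.2] [8.7 9.4] 86.6
wrist rail [279.  40.] 117 [524.  246.8 150. ] ang -87.8
wrist rail [254.  89.] 888 [502.  212.3 150.1] ang 3.04
wrist rail [304.  89.] 901 [541.6 210.  150.1] ang 4.42
wrist rail [279. 158.] 805 [518.5 157.  150.2] ang 3.5
wrist rail [269. 343.] 169 [497.7 -23.8 150.5] ang -6.4
scene blue [285. 172.] 173 309.9 [514.1 128.4] [23.5 12.8] 39.3
scene red [214. 161.] 40 171.3 [ 497.2 -146.3] [12.2 13.5] 27.4
scene red [259. 203.] 30 165.8 [511.7  43.8] [ 9.3 10.5] 9.0
scene red [328. 262.] 39 165.7 [524.8 255.5] [7.9 9.5] 81.2
scene green [251. 194.] 23 151.3 [499.2  -3.9] [ 9.6 12.1] 3.1
scene rail [195. 152.] 59 [ 495.8 -231.1  149.1] ang 4.58
scene rail [230. 179.] 224 [498.2 -79.7 149.3] ang 0.41
scene rail [279. 224.] 291 [517.1 110.7 149.4] ang 4.22
scene rail [305. 258.] 187 [541.7 212.8 149.6] ang 2.87
scene rail [324. 265.] 53 [526.3 248.5 148.9] ang 7.6
top red [211. 199.] 18 167.4 [523.3 252.7] [8.6 5.5] 0.5
top red [371. 207.] 16 173.1 [ 496.7 -147.2] [ 4.9 10. ] 66.9
top green [314. 209.] 16 152.6 [496.6  -5.5] [7.6 8.3] 87.1
top rail [245. 202.] 46 [517.1 167.5 148.5] ang 8.03
top rail [278. 204.] 24 [511.9  83.3 148.8] ang -10.79
top rail [220. 208.] 17 [503.8 232.7 148.3] ang 73.28
top rail [342. 209.] 211 [495.  -78.4 148.6] ang 1.37
top rail [400. 208.] 102 [ 491.5 -226.2  148.6] ang 0.69
```

View pics/w2.png

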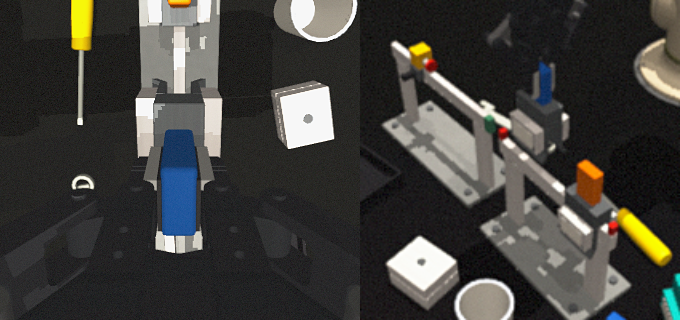

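The picture shows the carrier in the grip (left (178,190), right (540,115)), hanging clear of the rail with about 4.9 N of weight. Rail B's line is x ≈ 498.6 + 0.02·y, with its start near y ≈ 0. Moving over its start.

Emit:
arm_command:
  targets: [-0.004,-0.04,0,0,-0.01,-0.09,0,0.01,-0.017,-0.15,0,0.02,-0.024,-0.21,0,0.027,-0.031,-0.27,0,0.027,-0.037,-0.31,0,0.027,-0.037,-0.326,0,0.027,-0.037,-0.326,0,0.027]

```text
clock: 5.8
ee_pos: [497.9, -44.6, 273.1]
orientation: [-2.245, -2.197, 0.0]
ft_force: [-0.1, 0.1, -4.9]
finger_gap: 0.154
finger_force: 69.2
```

Emit:
arm_command:
  targets: [0,0,-0.03,0,0,0,-0.06,0,0,0,-0.06,0,0,0,-0.06,0,0,0,-0.06,0]

```text
clock: 6.3
ee_pos: [498.3, -43.6, 244.2]
orientation: [2.242, 2.199, 0.001]
ft_force: [-0.3, 0.9, -5.0]
finger_gap: 0.154
finger_force: 69.1
```

```bash
sed -i "s/cv2.resize(d\['scene'\].*(320,320))/cv2.resize(d['scene']['color'][110:260,180:330],(320,320))/" m2.py; python3 m2.py pics/w3.png
```

```text
6.45 [498.1 -43.9 243.9] yaw -1.12 [ 0.1  0.  -5.4]
wrist blue [278. 283.] 3571 281.6 [498.4 -17.7] [81.3 13.9] 89.9
wrist red [294.  95.] 72 165.8 [511.5  41.7] [7.8 9.4] 88.9
wrist red [277. 340.] 201 172.3 [493.1 -64.2] [ 17.  173.9] 1.6
wrist green [277. 162.] 232 151.4 [498.2  -5.7] [12.   9.7] 89.1
wrist rail [297.  43.] 1264 [513.4  75.3 150. ] ang 3.24
wrist rail [277. 181.] 286 [497.6 -20.3 150.2] ang 1.0
scene blue [239. 145.] 144 281.2 [495.3 -36.8] [27.9 11.3] 49.9
scene red [214. 161.] 40 171.5 [ 497.8 -144.1] [ 5.6 12.9] 62.4
scene red [259. 203.] 31 166.3 [512.2  44.2] [9.7 9.4] 75.9
scene red [328. 262.] 38 166.2 [525.  255.5] [10.   7.4] 45.1
scene green [250. 195.] 24 151.6 [499.   -3.2] [10.5 11.2] 89.0
scene rail [195. 151.] 58 [ 495.8 -231.6  149.3] ang 3.77
scene rail [218. 170.] 71 [ 498.1 -128.2  148.9] ang 1.22
scene rail [245. 190.] 35 [498.5 -22.2 149.5] ang 10.68
scene rail [278. 224.] 284 [516.9 109.9 149.4] ang 3.89
scene rail [305. 258.] 188 [541.7 212.7 149.5] ang 3.93
scene rail [324. 265.] 51 [526.2 248.3 148.8] ang 10.96
top red [211. 199.] 21 165.9 [523.6 253.2] [5.3 8.8] 89.0
top rail [231. 193.] 48 [541.9 205.3 148.7] ang 7.3
top rail [266. 203.] 213 [514.2 114.1 148.8] ang 3.41
top rail [228. 209.] 103 [501.7 211.4 149. ] ang 5.31
top rail [317. 208.] 15 [496.7 -15.5 149.4] ang -42.31
top rail [352. 209.] 42 [ 493.5 -102.5  149. ] ang 0.4
top rail [400. 209.] 100 [ 491.4 -226.   148.7] ang -0.38
```

View pics/w3.png

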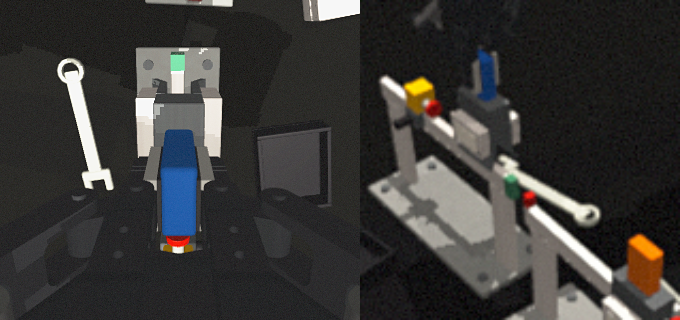

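The wrist view shows the green end at (178,62) in line with the held carrier, and the rail centre is within about 1 mm of the TCP. Lowering in steps while watching the force.

Emit:
arm_command:
  targets: [-0.0015,0,-0.012,0,-0.0015,0,-0.024,0,-0.0015,0,-0.034,0,-0.0015,0,-0.044,0,-0.0015,0,-0.052,0,-0.0015,0,-0.06,0,-0.0015,0,-0.068,0,-0.0015,0,-0.076,0]

```text
clock: 7.25
ee_pos: [497.2, -44.0, 205.0]
orientation: [2.243, 2.199, 0.0]
ft_force: [0.2, -0.6, -4.9]
finger_gap: 0.154
finger_force: 69.2
```

Emit:
arm_command:
  targets: [0,0,-0.008,0,0,0,-0.016,0,0,0,-0.024,0,0,0,-0.03,0,0,0,-0.034,0,0,0,-0.037,0,0,0,-0.037,0,0,0,-0.037,0]

```text
clock: 8.05
ee_pos: [497.2, -44.0, 186.9]
orientation: [2.243, 2.199, 0.0]
ft_force: [-0.3, 0.6, -5.1]
finger_gap: 0.154
finger_force: 69.2
```

Emit:
arm_command:
  targets: [0,0,-0.003,0,0,0,-0.006,0,0,0,-0.007,0,0,0,-0.007,0,0,0,-0.0075,0,0,0,-0.0075,0,0,0,-0.0075,0]

```text
clock: 8.75
ee_pos: [497.1, -44.0, 183.3]
orientation: [2.243, 2.199, 0.0]
ft_force: [-1.7, 0.2, -0.1]
finger_gap: 0.153
finger_force: 70.0
```

Seated: the rail carries the full weight and side force is 1.7 N. Sliding along the rail towards the expected contact near y ≈ -116.

Emit:
arm_command:
  targets: [-0.0008,-0.01,0,0,-0.0012,-0.03,0,0,-0.0016,-0.05,0,0,-0.002,-0.07,0,0,-0.0024,-0.09,0,0,-0.0028,-0.105,0,0,-0.003,-0.118,0,0,-0.003,-0.12,0,0]

```text
clock: 9.55
ee_pos: [495.6, -104.8, 183.1]
orientation: [2.244, 2.198, -0.0]
ft_force: [0.3, 2.1, 1.1]
finger_gap: 0.157
finger_force: 70.1
```

Emit:
arm_command:
  targets: [0,-0.003,0,0,0,-0.006,0,0,0,-0.009,0,0,-0.0002,-0.012,0,0]

```text
clock: 9.95
ee_pos: [495.5, -109.8, 183.1]
orientation: [-2.243, -2.2, -0.0]
ft_force: [-0.4, 3.1, 1.3]
finger_gap: 0.155
finger_force: 70.1
```

Emit:
arm_command:
  targets: [0,-0.003,0,0,0,-0.006,0,0,0,-0.009,0,0,-0.0002,-0.012,0,0]

```text
clock: 10.35
ee_pos: [495.5, -116.1, 183.1]
orientation: [2.243, 2.199, 0.0]
ft_force: [-0.2, 2.7, 1.1]
finger_gap: 0.156
finger_force: 70.1
```

Emit:
arm_command:
  targets: [0,-0.003,0,0,0,-0.006,0,0,0,-0.009,0,0,-0.0002,-0.012,0,0]

```text
clock: 10.75
ee_pos: [495.3, -122.0, 183.1]
orientation: [-2.243, -2.199, -0.0]
ft_force: [0.0, 4.1, 1.5]
finger_gap: 0.153
finger_force: 70.2
```

Emit:
arm_command:
  targets: [0,-0.002,0,0,0,-0.004,0,0,0,-0.004,0,0]

```text
clock: 11.05
ee_pos: [495.3, -124.1, 183.0]
orientation: [-2.243, -2.199, 0.0]
ft_force: [-0.6, 3.6, 1.3]
finger_gap: 0.156
finger_force: 70.2
```

Emit:
arm_command:
  targets: [0,-0.002,0,0,0,-0.004,0,0,0,-0.004,0,0]

```text
clock: 11.35
ee_pos: [495.3, -126.1, 183.1]
orientation: [-2.243, -2.199, 0.0]
ft_force: [-0.2, 3.9, 2.3]
finger_gap: 0.155
finger_force: 70.2
```

Emit:
arm_command:
  targets: [0,-0.002,0,0,0,-0.002,0,0,0,-0.002,0,0]

```text
clock: 11.65
ee_pos: [495.3, -127.0, 183.0]
orientation: [-2.243, -2.199, 0.0]
ft_force: [-1.0, 4.6, 1.6]
finger_gap: 0.154
finger_force: 70.2
```

Emit:
arm_command:
  targets: [0,-0.002,0,0,0,-0.002,0,0,0,-0.002,0,0]

```text
clock: 11.95
ee_pos: [495.3, -128.0, 183.0]
orientation: [-2.243, -2.199, 0.0]
ft_force: [-1.0, 4.0, 2.1]
finger_gap: 0.154
finger_force: 70.2
```

Emit:
arm_command:
  targets: [0,-0.002,0,0,0,-0.002,0,0,0,-0.002,0,0]

```text
clock: 12.25
ee_pos: [495.3, -129.0, 183.0]
orientation: [-2.243, -2.199, 0.0]
ft_force: [-1.6, 4.0, 2.1]
finger_gap: 0.154
finger_force: 70.2
```

Emit:
arm_command:
  targets: [-0.0004,-0.002,0,0,-0.0004,-0.002,0,0,-0.0004,-0.002,0,0]

```text
clock: 12.55
ee_pos: [495.2, -129.7, 183.1]
orientation: [-2.243, -2.199, -0.001]
ft_force: [-0.2, 5.6, 1.2]
finger_gap: 0.156
finger_force: 70.3
```

Emit:
arm_command:
  targets: [0,-0.002,0,0,0,-0.002,0,0,0,-0.002,0,0]

```text
clock: 12.85
ee_pos: [495.2, -130.3, 183.0]
orientation: [-2.242, -2.199, -0.002]
ft_force: [0.3, 8.1, 2.0]
finger_gap: 0.155
finger_force: 70.3
```

Force has risen to 8 N, so the plunger is home at about y = -129.5. Easing back a fraction so the buffer doesn't kick, then releasing.

Emit:
arm_command:
  targets: [0,0.0006,0,0,0,0.0012,0,0,0,0.0016,0,0,0,0.0016,0,0]

```text
clock: 13.25
ee_pos: [495.2, -130.1, 183.1]
orientation: [2.243, 2.199, 0.0]
ft_force: [0.3, 4.6, 1.8]
finger_gap: 0.158
finger_force: 70.2
```

Emit:
arm_command:
  targets: [0,0.0006,0,0,0,0.0006,0,0,0,0.0006,0,0]

```text
clock: 13.55
ee_pos: [495.2, -130.1, 183.1]
orientation: [2.243, 2.199, -0.0]
ft_force: [0.9, 2.7, 1.2]
finger_gap: 0.156
finger_force: 70.2
```

Emit:
arm_command:
  targets: [0,0,0,0,0,0,0,0,0,0,0,0,0,0,0,0]
  grip_force: 20

```text
clock: 13.95
ee_pos: [495.2, -130.0, 183.1]
orientation: [2.243, 2.199, 0.0]
ft_force: [-0.2, 2.3, 2.5]
finger_gap: 0.152
finger_force: 70.2
```

Emit:
arm_command:
  targets: [0,0,0,0,0,0,0,0,0,0,0,0,0,0,0,0,0,0,0,0]
  hand: 0.3

```text
clock: 14.45
ee_pos: [495.1, -129.9, 183.0]
orientation: [-2.243, -2.199, 0.0]
ft_force: [0.4, -0.4, 0.7]
finger_gap: 0.35
finger_force: 0.0
```

Emit:
arm_command:
  targets: [0,0,0.02,0,0,0,0.06,0,0,0,0.1,0,0,0,0.15,0,0,0.1,0.2,0,0,0.2,0.2,0,0,0.25,0.2,0,0,0.25,0.2,0]

```text
clock: 15.25
ee_pos: [494.8, -1.8, 284.3]
orientation: [2.238, 2.203, 0.002]
ft_force: [0.3, -2.2, -0.2]
finger_gap: 0.348
finger_force: 0.0
```

```bash
sed -i "s/c\['color'\]\[100:,100:460\]/cv2.resize(d['top']['color'][180:240,310:430],(640,320))/" m2.py; python3 m2.py pics/w4.png | egrep 'scene|top|yaw'
```

```text
15.4 [495.2  -5.3 283.5] yaw -1.13 [ 0.1 -0.4  0.3]
scene blue [217. 148.] 117 220.7 [ 494.9 -127.4] [14.7 31.9] 0.9
scene red [259. 203.] 31 166.0 [511.7  44.7] [9.3 9.5] 0.1
scene red [328. 262.] 39 165.7 [524.9 255.1] [8.3 9.5] 88.7
scene green [250. 195.] 25 152.0 [499.  -3.] [12.3  8.9] 88.3
scene rail [195. 152.] 60 [ 495.8 -231.3  148.9] ang 5.35
scene rail [213. 173.] 102 [ 514.6 -125.6  149.2] ang 1.6
scene rail [236. 183.] 150 [498.2 -56.7 149.3] ang 2.07
scene rail [278. 224.] 291 [517.  109.9 149.4] ang 4.03
scene rail [305. 258.] 189 [541.8 212.7 149.5] ang 4.55
scene rail [324. 265.] 52 [526.6 247.6 149. ] ang 4.23
top blue [366. 205.] 69 221.8 [ 491.7 -128.8] [26.8 10.4] 89.0
top red [211. 199.] 20 165.9 [523.9 252.9] [5.4 7.6] 86.7
top rail [230. 193.] 49 [541.9 205.5 148.8] ang 7.4
top rail [215. 201.] 15 [522.1 245.6 147.3] ang -87.87
top rail [262. 203.] 180 [514.6 124.9 148.7] ang 3.71
top rail [365. 201.] 24 [ 513.8 -137.5  148.6] ang -2.25
top rail [228. 209.] 104 [501.7 211.1 148.7] ang 5.73
top rail [335. 209.] 59 [495.1 -59.6 148.8] ang -5.12
top rail [400. 208.] 95 [ 491.5 -225.5  149.3] ang 0.55
top rail [364. 216.] 92 [ 474.2 -132.4  148.2] ang 0.45
```

```bash
python3 - <<'E'
import cv2
a=cv2.imread('pics/w4.png');print(a.shape);cv2.imwrite('pics/w5.png',cv2.resize(a,(800,int(800*a.shape[0]/a.shape[1]))))
E
```

```text
(320, 960, 3)
```

View pics/w5.png

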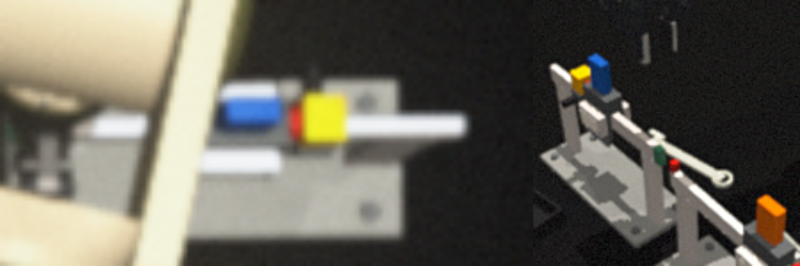

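The picture shows the carrier on rail B upright and released, against the red disc at (295,122) in front of the yellow buffer at (325,118). A quick check of how far the disc moved, comparing with earlier pictures.

```bash
python3 - <<'E'
from h import *
d=load()['top']
def cols(im):
    hsv=cv2.cvtColor(im,cv2.COLOR_RGB2HSV).astype(int)[195:218,350:400];H,S,V=hsv[...,0],hsv[...,1],hsv[...,2]
    for nm,m in (('red',((H<6)|(H>172))&(S>120)&(V>50)),('yel',(H>18)&(H<34)&(S>130)&(V>80))):
        x=np.where(m)[1]+350; print(nm,len(x),x.mean().round(2) if len(x) else '',x.min(),x.max())
cols(cv2.resize(cv2.imread('pics/top0.png')[:,:,::-1],(560,420),interpolation=cv2.INTER_AREA)); cols(d['color'])
print(ctrl.get_obs()['clock'])
E
```

```text
red 20 370.95 370 372
yel 115 381.85 377 387
red 14 375.57 375 376
yel 109 382.15 378 387
15.4
```

The disc's front edge moved 5 px, about 12 mm. That fits the force rise and means the plunger is home. The gripper is clear, so I'm handing in.

```bash
python3 -c "
from plant import ctrl
print(ctrl.finish_job())"
```

```text
the job is handed in; nothing more can be done
None
```

I hung the blue-gripped carrier on the second rail, slid it until the red plunger was home (about 12 mm in by the camera and the force rise), released it and handed the job in at about 15 s; the hand-in gave no verdict.

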